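# Shut off and bleed the bench air gun

### The arm

A 6-joint arm with a two-finger parallel gripper is mounted at the origin on the work surface. World frame = base frame: x ahead of the robot, y to its left, z up, the work surface at z = 0. Lengths are in m, angles in rad, forces in N, time in s.
With the tool pointing down it reaches from about 0.35 to 0.775 m from the base axis. Payload 5.5 kg.
Tool frame: the origin (TCP) lies between the finger pads, 19 mm behind the fingertips; this is the grasp point; z points along the fingers, y is the line along which they close (so a half turn about z gives the same grasp; the last joint's range is limited). The gripper opens to 85 mm and grips with 20 to 120 N. Pads are 22 mm wide; open, the fingers measure 114 mm over their backs; the gripper's body (76 mm by 85 mm) begins 54 mm behind the grasp point. The pads swing forward as they close: fully open they stand 13 mm farther back than shut.
Start: joints at [0.97, 0.313, 0.046, 1.304, 0, 1.431], TCP at [0.256, 0.515, 0.25] pointing down, gripper open.
Joint ranges: [-2.76, 2.76], [-0.86, 1.69], [-1.03, 1.26], [-2.2, 2.34], [-1.47, 1.5], [-3.14, 3.14]. Speed limits (rad/s): [2.57, 2.57, 3.14, 3.14, 3.14, 3.14].

### API

Orientations are given as a unit quaternion [w, x, y, z].
In Python, from workcell import env, cams, ticket, spotter gives the robot as it stands.
- The arm moves only by the tool jog_arm, never from a script. Its argument "increments" is a list that holds one entry, the list of rows, each a list of 7 numbers: the shift along the tool's x, y, z in units of 0.25 m (1.0 is 0.25 m), then the turn, a rotation vector about the tool's x, y, z in units of 180 degrees (1.0 is 180 degrees), then the closure in counts, from 0 (fully open) to 255 (shut). A call has 1 to 20 rows; each row shifts and turns the commanded pose from where the row before left it, along the tool's axes as they then stand; what a row does not reach is not made up. A row lasts 1/10 s, in which the tool goes at most 50 mm and 8.59 degrees, less where a joint would pass 70% of its speed; a pose out of reach is approached as far as the arm can. A call with a number of a shift or a turn outside -1 to 1 is refused whole. A call with a gripper value outside its range is refused whole. The fingers move at their own pace and stop on an object; "force" is the grip in N (left out, the last holds). Time passes only in rows, so rows that do not move let the fingers close. It gives the time, the measured TCP pose, the force, the opening and the grip force at its end, in the units of the state.
- env.get_state(): the state, without advancing time (a new reading comes with each control period).
- cams.read_camera(name): name is "side" or "top" or "wrist"; returns a dict with "pixels" (420x560x3 uint8, red, green, blue), "fx", "fy", "cx", "cy" (pixels), "k1" (the pictures are not rectified: a ray, as slopes to the right and down, at radius r is drawn at 1 + k1 r^2 times it, then the intrinsics apply), "xyz" and "attitude" of the camera in the world; the wrist camera has in their place "mount" (4x4, takes a point from camera to tool coordinates, whose origin is the TCP and whose axes are the flange's). Camera axes: x right, y down, z forward; pixel columns grow to the right and rows downward; lengths in m; the calibration is good to about 2 mm. A picture is of the moment at which its call begins: read the wrist's pose just before it. There is no depth.
- ticket.hand_in(): hands the job in; it is judged then, once.
Trained networks look in the newest picture that a camera, given by its name, has taken for a name from the list of things; names that differ only in an ending like _2 or _b are one class to them, and where a whole thing is asked for, a point or a joint stands for the part that bears it (a point fixed in the world has none). Each returns a list of dicts, best first, with "conf" (0 to 1); they miss things now and then, are a little off and sometimes report something else, mostly with a low value. They report only what shows in the picture. A call takes as long as a camera call.
- spotter.find_in(target, camera): "uv" ([column, row] in pixels, amid what is visible of it).
- spotter.cut_out(target, camera): "region" (420x560 bool, what is visible of it) and "uv" ([column, row] in pixels, amid what is visible of it).
- spotter.landmark_of(target, camera): "uv" ([column, row] in pixels: a listed point, or the origin of a listed thing).
The state is a dict: "clock": time; "joint_pos": joint angles; "qvel": joint speeds; "tau": joint torques, N m; "tcp_pos": TCP position; "orientation": TCP orientation; "wrist_force": force on the tool from outside, world axes, zero at the start; "ft_torque": the same for the moment, N m; "finger_gap": finger opening in m; "grip_force": force on a finger pad.
Only numpy, scipy, OpenCV 4.12 (cv2) and the standard library are available. Lean on these libraries where they do the work, as an engineer would, in place of code of your own. Each camera call takes 0.05 s, during which the arm holds its last target. There are 200 camera calls.

### The job

Close down the air at the luthier's bench: turn the black knob on the grey air unit clockwise all the way to its end stop. Only when the air is shut off, squeeze the red trigger of the blue blow gun on the sloping cradle fully in, keep it squeezed for a second or two to bleed the line, then let it spring back out. Leave the other things on the bench where they are.

Things in the scene. Friction and masses are not known exactly. Their poses are not given: they have to be found in the camera images.
- valve (a joint): angle of the black air knob, rad: 0 fully open, 2.6 fully shut against the end stop. It grows as the knob turns clockwise seen from above; light friction (0.06 N m), stays where it is left. It starts 1.3 to 2.4 rad from shut, so it may need re-gripping.
- valve_grip (a point): grip point of the knob, on its upright axis, 112 mm above the table and 7 mm below the top of the grip bar: put the TCP here from above. Turns with the knob: x along the bar (46 mm long, 14 mm thick), y across it (pinch along y), z up. A white line on the bar marks its -x end. The 48 mm disc under the bar has its top 23 mm below this point.
- airset: fixed grey air unit, 90 x 110 x 75 mm high, round white gauge on its front (-x); the black knob is in the middle of its top. A red dot on its top shows where the knob's white line points when shut. Origin under its centre, z up
- trigger (a joint): angle of the red trigger, rad: 0 let go, 0.28 fully squeezed (end stop). Sprung: about 5 N at the pad to start and 12 N fully in; it springs back by itself.
- gun_pinch (a point): centre of the squeeze, fixed in the gun's mid-plane: put the TCP here. x: up the slope, the squeezing line; z: square to the slope, up and towards the robot (come in along -z, tool tilted 32 degrees); y: along the grip, away from the barrel. The grip's back face is 17 mm away at -x; the trigger's front face at +x is about 31 mm away let go, 17 mm squeezed. 112 mm above the table.
- gun: blue blow gun, fixed on its side on a plywood board that slopes up away from the robot at 32 degrees. Origin on the board's middle, axes as gun_pinch; gun_pinch lies at x 4, y 15, z 35 mm. Grip 26 mm deep (x), 24 mm thick (z), fixed. Barrel 26 mm thick along x at y -45 mm, its nozzle points up the slope; a rest 22 mm high under the grip's end begins at y 44 mm.
- trigger_pad (a point): point on the front face of the red trigger where to press, 48 mm from its hinge; it moves with the trigger, towards the grip (-x of gun_pinch) when squeezed. The trigger is 72 mm long, 7 mm thick, 18 mm wide; its hinge is at the barrel.
- jar: bystander: amber glass jar with brass lid, 56 mm wide, 85 mm high, origin at the centre of its underside
- spool: bystander: upright wooden spool clamp, 38 mm wide, 86 mm high, origin under its centre
- stick: bystander: flat sanding stick with a red end, 210 x 22 x 8 mm, origin under its middle, x along it
- scroll: bystander: carved violin neck with scroll, of pale wood, lying down, about 240 x 50 x 47 mm, origin under its middle, x along it towards the scroll
- mug: bystander: blue mug, 80 mm wide, 95 mm high, handle at +y, origin under its centre
- driver: bystander: screwdriver with a wooden handle, lying down, 200 mm long, 26 mm thick, origin under its middle, x towards its tip
- offcut: bystander: flat wooden offcut, 90 x 45 x 20 mm, origin under its centre

How it is judged:
On the way, in this order (a step that is already met when the one before it is completed fails the run):
1. the air knob is turned clockwise to its end stop, the trigger not squeezed (value of joint valve above 2.48 rad and value of joint trigger below 0.08 rad), for 0.2 s.
2. with the air shut, the trigger is squeezed fully in and kept there for 0.8 s or more (value of joint valve above 2.48 rad and value of joint trigger above 0.235 rad), for 0.8 s.
3. the trigger is let out again (value of joint trigger below 0.04 rad), for 0.2 s.
At the end, for the whole second after the job is handed in: the knob is within 0.12 rad of its shut end stop (joint over 2.48), the trigger is out (joint under 0.04 rad) and still, and each of the seven bystanders is within 25 mm of where it started (value of joint valve above 2.48 rad and value of joint trigger below 0.04 rad and velocity of joint trigger below 0.05 rad/s and not (distance of any of jar, spool, stick, scroll, mug, driver, offcut from where it was at the start of the episode above 0.025 m)); the robot touches nothing.
It fails at once if the trigger is pulled more than 0.1 rad while the air knob is not shut (value of joint trigger above 0.1 rad and value of joint valve below 2.45 rad).
It fails at once if a bystander is moved more than 25 mm (distance of any of jar, spool, stick, scroll, mug, driver, offcut from where it was at the start of the episode above 0.025 m).
It also fails if it takes over 64 s, if anything falls off the work surface, if the arm or the gripper's body presses on something with over 40 N, if the wrist force passes 120 N, or if a joint passes its speed limit or range.

## Working session

There is one attempt and no reset: what is moved stays moved. The work goes in short steps, Python scripts to look and compute and a tool call to move; the robot and the scene stay as the last step left them, time stands still between calls to the robot, and variables do not carry over. Pictures are saved under pics/ and viewed, at most 10 in all, crops included, and the job is handed in when it is done.

Besides the shell and the picture viewer there is one more tool, called after "Emit:" by a JSON object that holds its "op" and its "data", one argument or row to a line. jog_arm: Moves the arm, as the interface text tells. Shifts and turns lie within -1 to 1; 1 stands for 0.25 m of shift or 180 degrees of turn. Its arguments: {"type":"object","properties":{"increments":{"type":"array"},"force":{"type":"number"}},"required":["increments"]}

```bash
mkdir -p pics; ls; cat > h.py <<'E'
import numpy as np,cv2
from scipy.spatial.transform import Rotation as R
from workcell import env,cams,ticket,spotter
def rot(q): return R.from_quat([q[1],q[2],q[3],q[0]])
def campose(c,s):
    if 'mount' in c:
        M=np.array(c['mount']);Rt=rot(s['orientation']).as_matrix()
        return Rt@M[:3,3]+np.array(s['tcp_pos']),Rt@M[:3,:3]
    a=np.array(c['attitude'])
    return np.array(c['xyz']),(a if a.shape==(3,3) else rot(a).as_matrix())
def ray(c,s,uv):
    p,Rm=campose(c,s)
    d=np.array([(uv[0]-c['cx'])/c['fx'],(uv[1]-c['cy'])/c['fy']]);u=d.copy()
    for _ in range(20): u=d/(1+c['k1']*(u@u))
    v=Rm@np.array([u[0],u[1],1]);return p,v/np.linalg.norm(v)
def atz(c,s,uv,z):
    p,v=ray(c,s,uv);return p+v*(z-p[2])/v[2]
def tri(rays):
    A=sum(np.eye(3)-np.outer(v,v) for p,v in rays);b=sum((np.eye(3)-np.outer(v,v))@p for p,v in rays)
    x=np.linalg.solve(A,b);return x,[np.linalg.norm((np.eye(3)-np.outer(v,v))@(x-p)) for p,v in rays]
def snap(n,f=None):
    s=env.get_state();c=cams.read_camera(n)
    if f: cv2.imwrite('pics/'+f,c['pixels'][:,:,::-1])
    return c,s
E
python3 - <<'E'
from h import *
np.set_printoptions(precision=4,suppress=True)
print(env.get_state())
V={}
for n in('top','side','wrist'):
    c,s=snap(n,n+'0.png');V[n]=(c,s)
    print(n,{k:v for k,v in c.items() if k!='pixels'})
for t in('valve_grip','gun_pinch','trigger_pad','airset','gun'):
    rs=[]
    for n in('top','side','wrist'):
        L=spotter.landmark_of(t,n)
        if L:
            print(t,n,L[0]['uv'],round(L[0]['conf'],2))
            if L[0]['conf']>.4: rs.append(ray(*V[n],L[0]['uv']))
    if len(rs)>1: print('  tri',*tri(rs))
im=np.hstack([cv2.imread('pics/top0.png'),cv2.imread('pics/side0.png')])
E
```

```text
pics
{'clock': 0.0, 'joint_pos': array([0.9704, 0.314 , 0.045 , 1.3036, 0.    , 1.4312]), 'qvel': array([-0.0006,  0.001 , -0.0009,  0.0008,  0.0013, -0.0019]), 'tau': array([  0.0002, -48.0624,  29.8536,   0.0192,  -0.0001,   0.    ]), 'tcp_pos': array([0.2554, 0.5146, 0.2491]), 'orientation': array([-0.0004,  0.2283,  0.9736, -0.0009]), 'wrist_force': array([ 0.2371, -0.163 ,  0.3479]), 'ft_torque': array([-0.0193, -0.0338, -0.0275]), 'grip_force': 0.0, 'finger_gap': 0.08560070538313588}
top {'fx': 399.4646690838402, 'fy': 399.4646690838402, 'cx': 278.39835971422747, 'cy': 203.90427753200808, 'k1': -0.10766324277724958, 'xyz': array([0.3533, 0.0193, 1.0181]), 'attitude': array([ 0.0813, -0.686 ,  0.718 , -0.0852])}
side {'fx': 483.57112242984084, 'fy': 483.57112242984084, 'cx': 278.90253244219093, 'cy': 204.84963907252072, 'k1': -0.06108128473375512, 'xyz': array([ 0.1718, -0.8239,  0.6843]), 'attitude': array([-0.4741,  0.8546, -0.1827,  0.1072])}
wrist {'fx': 362.13995306275615, 'fy': 362.13995306275615, 'cx': 281.3969870480034, 'cy': 206.91666703183017, 'k1': 3.8618225000109014e
[... 328 characters left out ...]
9567), np.float64(0.001992512198507866)]
gun_pinch top [181.0, 234.1] 0.78
gun_pinch side [227.5, 168.7] 0.58
  tri [0.5131 0.2384 0.1043] [np.float64(0.0021321559176715544), np.float64(0.0021321559176715596)]
trigger_pad top [180.9, 221.9] 0.58
trigger_pad side [232.4, 159.6] 0.57
  tri [0.5316 0.2339 0.1299] [np.float64(0.0032146301793123957), np.float64(0.0032146301793126186)]
airset top [372.2, 215.9] 0.66
airset side [323.6, 316.1] 0.82
  tri [ 0.5498 -0.2345 -0.0019] [np.float64(0.005214810415648365), np.float64(0.005214810415648242)]
gun top [189.0, 233.4] 0.82
gun side [237.4, 181.3] 0.64
  tri [0.5269 0.2255 0.0694] [np.float64(0.00914121004013506), np.float64(0.009141210040135062)]
```

View pics/top0.png

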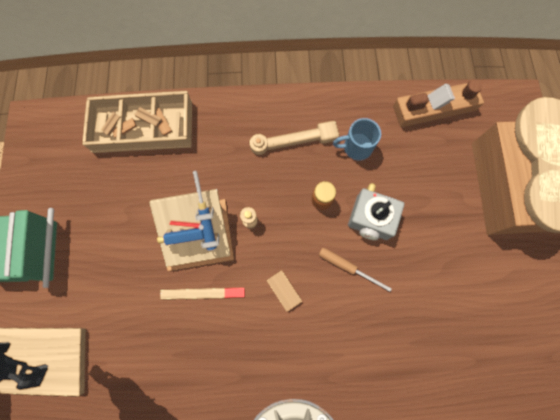

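View pics/side0.png

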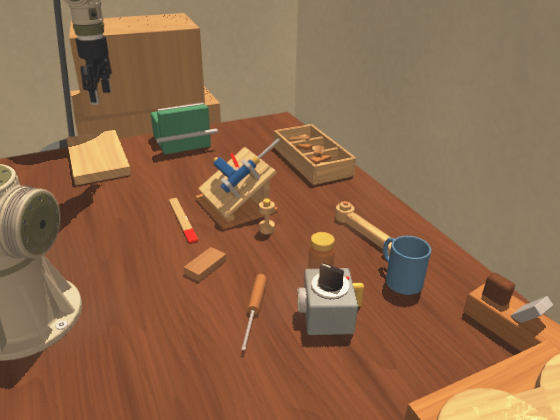

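The top view shows the gun cradle near (190,230), the grey air unit near (377,213) and the jar at (324,193). The side view agrees: gun near (235,175), knob near (331,275). Next I'll bring the wrist camera over the knob.

```bash
cat >> h.py <<'E'
def down(yaw): # tool pointing down, tool x at heading yaw (rad)
    x=np.array([np.cos(yaw),np.sin(yaw),0]);z=np.array([0,0,-1.]);return R.from_matrix(np.c_[x,np.cross(z,x),z])
def plan(p,Rt,n,p0=None,R0=None,dec=3):
    s=env.get_state();p0=np.array(s['tcp_pos']) if p0 is None else p0;R0=rot(s['orientation']) if R0 is None else R0
    rows=[];c=np.array(p0,float);Rc=R0
    for i in range(n):
        tp=p0+(np.array(p)-p0)*(i+1)/n
        d=np.round(Rc.inv().apply(tp-c)/.25,dec)
        w=np.round((Rc.inv()*Rt).as_rotvec()/np.pi/(n-i),dec)
        c=c+Rc.apply(d*.25);Rc=Rc*R.from_rotvec(w*np.pi);rows.append([*map(float,d+0.),*map(float,w+0.)])
    print(rows,'end',c.round(4),'err deg',np.degrees((Rc.inv()*Rt).magnitude()).round(2));return c,Rc
E
python3 - <<'E'
from h import *
plan([.55,-.232,.26],down(np.pi),18)
E
```

```text
[[-0.132, -0.12, -0.002, 0.0, 0.0, -0.008], [-0.13, -0.123, -0.002, 0.0, 0.0, -0.008], [-0.126, -0.126, -0.003, 0.0, 0.0, -0.008], [-0.123, -0.129, -0.002, 0.0, 0.0, -0.008], [-0.12, -0.132, -0.002, 0.0, 0.0, -0.008], [-0.116, -0.135, -0.002, 0.0, 0.0, -0.008], [-0.113, -0.139, -0.003, 0.0, 0.0, -0.008], [-0.109, -0.141, -0.002, 0.0, 0.0, -0.008], [-0.106, -0.143, -0.002, 0.0, 0.0, -0.008], [-0.102, -0.147, -0.002, 0.0, 0.0, -0.008], [-0.099, -0.148, -0.002, 0.0, 0.0, -0.008], [-0.095, -0.152, -0.003, 0.0, 0.0, -0.008], [-0.091, -0.153, -0.002, 0.0, 0.0, -0.008], [-0.087, -0.156, -0.002, 0.0, 0.0, -0.009], [-0.082, -0.158, -0.002, 0.0, 0.0, -0.008], [-0.079, -0.16, -0.003, 0.0, 0.0, -0.009], [-0.074, -0.163, -0.002, 0.0, 0.0, -0.008], [-0.07, -0.164, -0.002, 0.0, 0.0, -0.009]] end [ 0.5501 -0.2321  0.26  ] err deg 0.06
```

Emit:
{"op": "jog_arm", "data": {
  "increments": [
    [[-0.132,-0.12,-0.002,0,0,-0.008,0],[-0.13,-0.123,-0.002,0,0,-0.008,0],[-0.126,-0.126,-0.003,0,0,-0.008,0],[-0.123,-0.129,-0.002,0,0,-0.008,0],[-0.12,-0.132,-0.002,0,0,-0.008,0],[-0.116,-0.135,-0.002,0,0,-0.008,0],[-0.113,-0.139,-0.003,0,0,-0.008,0],[-0.109,-0.141,-0.002,0,0,-0.008,0],[-0.106,-0.143,-0.002,0,0,-0.008,0],[-0.102,-0.147,-0.002,0,0,-0.008,0],[-0.099,-0.148,-0.002,0,0,-0.008,0],[-0.095,-0.152,-0.003,0,0,-0.008,0],[-0.091,-0.153,-0.002,0,0,-0.008,0],[-0.087,-0.156,-0.002,0,0,-0.009,0],[-0.082,-0.158,-0.002,0,0,-0.008,0],[-0.079,-0.16,-0.003,0,0,-0.009,0],[-0.074,-0.163,-0.002,0,0,-0.008,0],[-0.07,-0.164,-0.002,0,0,-0.009,0],[0,0,0,0,0,0,0],[0,0,0,0,0,0,0]]
  ]
}}

```text
clock: 2.9
tcp_pos: [0.5499, -0.233, 0.2591]
orientation: [-0.001, 0.001, 1.0, 0.001]
wrist_force: [0.1, 1.3, -0.6]
finger_gap: 0.0854
grip_force: 0.0
```

```bash
python3 - <<'E'
from h import *
c,s=snap('wrist','w1.png');print(s['tcp_pos'],s['orientation'],s['joint_pos'],s['clock'])
for t,z in(('valve_grip',.112),('airset',0)):
    for L in spotter.landmark_of(t,'wrist')[:2]: print(t,L,atz(c,s,L['uv'],z))
E
```

```text
[ 0.5499349  -0.2330324   0.25913066] [-5.61898453e-04  5.52639943e-04  9.99999563e-01  5.02013929e-04] [-5.35292363e-01  3.56574786e-01  1.29651319e-01  1.34535145e+00
  2.91160661e-04 -5.34187298e-01] 2.9
valve_grip {'uv': [277.7, 198.5], 'conf': 0.77} [ 0.54995501 -0.23581179  0.112     ]
```

View pics/w1.png

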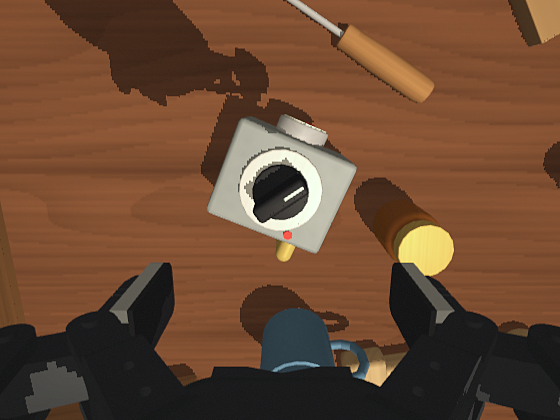

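The wrist view shows the bar around (281,200), its white line pointing up-right to (304,187), and the red shut dot at (288,236). So about 1.95 rad clockwise remains. Now I'll measure both precisely.

```bash
python3 - <<'E'
from h import *
np.set_printoptions(precision=4,suppress=True)
c,s=snap('wrist');im=c['pixels'].astype(int)
r,g,b=im[...,0],im[...,1],im[...,2]
red=(r>180)&(g<90)&(b<90);red[:220]=0;red[250:]=0
dot=np.argwhere(red).mean(0)[::-1];print('dot',dot,red.sum(),atz(c,s,dot,.075))
w=np.zeros(red.shape,bool);w[170:215,265:312]=1
hsv=im.min(2)>110
n,lab,st,ce=cv2.connectedComponentsWithStats((hsv&w).astype(np.uint8))
for i in range(1,n): print(st[i],ce[i])
sel=[i for i in range(1,n) if abs(ce[i]-[295,195]).max()<9]
for i in sel:
    P=np.array([atz(c,s,q[::-1],.119)[:2] for q in np.argwhere(lab==i)])
    m=P.mean(0);u,S,v=np.linalg.svd(P-m);print('line mid',m,'dir',v[0],np.degrees(np.arctan2(v[0][1],v[0][0])),S)
for n in('valve_grip','valve'):
  for L in spotter.cut_out(n,'wrist')[:2]: print(n,L['uv'],L['conf'],L['region'].sum())
E
```

```text
dot [284.7188 234.5312] 32 [ 0.5928 -0.2279  0.075 ]
[294 170  18  45 423] [306.1915 192.4775]
[281 186  20  15  90] [290.6667 193.5778]
line mid [ 0.5446 -0.224 ] dir [ 0.5606 -0.8281] -55.90066464261233 [0.0463 0.0083]
valve_grip [273.7, 190.3] 0.93 2528
valve [278.5, 191.3] 0.87 2564
```

```bash
python3 - <<'E'
from h import *
plan([.551,-.2345,.18],down(np.radians(124.1)),8)
E
```

```text
[[-0.001, -0.002, 0.04, 0.0, 0.0, 0.039], [0.0, -0.002, 0.041, 0.0, 0.0, 0.039], [-0.001, -0.001, 0.04, 0.0, 0.0, 0.039], [-0.001, -0.002, 0.04, 0.0, 0.0, 0.039], [-0.001, -0.001, 0.04, 0.0, 0.0, 0.039], [-0.002, -0.001, 0.041, 0.0, 0.0, 0.039], [-0.001, -0.001, 0.04, 0.0, 0.0, 0.039], [-0.002, -0.001, 0.04, 0.0, 0.0, 0.038]] end [ 0.5509 -0.2345  0.18  ] err deg 0.07
```

Emit:
{"op": "jog_arm", "data": {
  "increments": [
    [[-0.001,-0.002,0.04,0,0,0.039,0],[0,-0.002,0.041,0,0,0.039,0],[-0.001,-0.001,0.04,0,0,0.039,0],[-0.001,-0.002,0.04,0,0,0.039,0],[-0.001,-0.001,0.04,0,0,0.039,0],[-0.002,-0.001,0.041,0,0,0.039,0],[-0.001,-0.001,0.04,0,0,0.039,0],[-0.002,-0.001,0.04,0,0,0.038,0],[0,0,0,0,0,0,0],[0,0,0,0,0,0,0],[0,0,0,0,0,0,0]]
  ]
}}

```text
clock: 4.3
tcp_pos: [0.5514, -0.2355, 0.1804]
orientation: [0.001, 0.468, 0.884, 0.0]
wrist_force: [-0.1, 0.0, -0.2]
finger_gap: 0.0852
grip_force: 0.0
```

```bash
python3 - <<'E'
from h import *
c,s=snap('wrist','w2.png');print(s['tcp_pos'],s['orientation'],s['joint_pos'][5])
for L in spotter.landmark_of('valve_grip','wrist')[:2]: print(L,atz(c,s,L['uv'],.112), rot(s['orientation']).inv().apply(atz(c,s,L['uv'],.112)-s['tcp_pos']))
E
```

```text
[ 0.55140995 -0.23548733  0.18038   ] [6.49106450e-04 4.67783864e-01 8.83842652e-01 3.60460261e-05] 0.4360571481545551
{'uv': [281.1, 228.1], 'conf': 0.97} [ 0.54986717 -0.23402943  0.112     ] [ 0.00214926 -0.00050174  0.06837733]
```

View pics/w2.png

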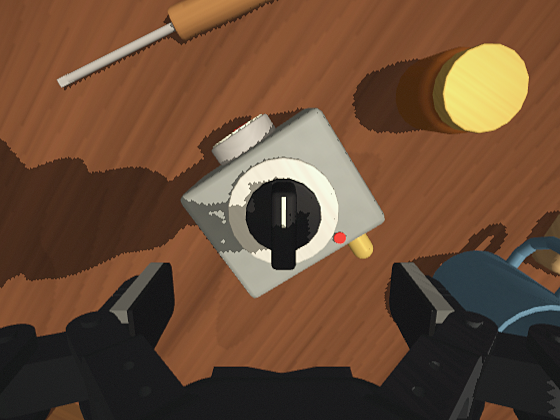

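The bar is aligned with the tool's x axis, vertical at column 284 and centred between the fingers. Descending to grip.

Emit:
{"op": "jog_arm", "data": {
  "increments": [
    [[0.004,0,0.066,0,0,0,0],[0,0,0.066,0,0,0,0],[0,0,0.066,0,0,0,0],[0,0,0.066,0,0,0,0],[0,0,0,0,0,0,120],[0,0,0,0,0,0,255],[0,0,0,0,0,0,255],[0,0,0,0,0,0,255],[0,0,0,0,0,0,255],[0,0,0,0,0,0,255]]
  ],
  "force": 30
}}

```text
clock: 5.4
tcp_pos: [0.5518, -0.2346, 0.1147]
orientation: [0.001, 0.469, 0.883, 0.001]
wrist_force: [2.7, 3.4, 3.4]
finger_gap: 0.0131
grip_force: 35.6
```

Emit:
{"op": "jog_arm", "data": {
  "increments": [
    [[0,0,0,0,0,0.045,255],[0,0,0,0,0,0.045,255],[0,0,0,0,0,0.045,255],[0,0,0,0,0,0.045,255],[0,0,0,0,0,0.045,255],[0,0,0,0,0,0.045,255],[0,0,0,0,0,0.045,255],[0,0,0,0,0,0.045,255],[0,0,0,0,0,0.045,255],[0,0,0,0,0,0.045,255],[0,0,0,0,0,0.045,255],[0,0,0,0,0,0.045,255],[0,0,0,0,0,0,255]]
  ]
}}

```text
clock: 6.7
tcp_pos: [0.5509, -0.2342, 0.1146]
orientation: [-0.0, 0.973, 0.231, 0.001]
wrist_force: [0.5, 2.8, 6.4]
finger_gap: 0.0135
grip_force: 36.0
```

```bash
python3 - <<'E'
from h import *
s=env.get_state();print(s['ft_torque'],s['joint_pos'][5],s['wrist_force'])
x=rot(s['orientation']).apply([1,0,0]);print(np.degrees(np.arctan2(x[1],x[0])))
E
```

```text
[ 0.7768695   0.06755155 -0.01511642] 2.138281878256394 [0.51125835 2.82010449 6.37505543]
26.735440745489026
```

Emit:
{"op": "jog_arm", "data": {
  "increments": [
    [[0,0,0,0,0,0.02,255],[0,0,0,0,0,0.02,255],[0,0,0,0,0,0.02,255],[0,0,0,0,0,0.02,255],[0,0,0,0,0,0.02,255],[0,0,0,0,0,0,255]]
  ]
}}

```text
clock: 7.3
tcp_pos: [0.5509, -0.234, 0.1146]
orientation: [-0.001, 0.997, 0.077, 0.001]
wrist_force: [0.4, 4.4, 6.3]
finger_gap: 0.0132
grip_force: 36.1
```

```bash
python3 - <<'E'
from h import *
s=env.get_state();print(s['ft_torque'],s['joint_pos'][5],s['wrist_force'])
x=rot(s['orientation']).apply([1,0,0]);print(np.degrees(np.arctan2(x[1],x[0])))
E
```

```text
[ 0.98655842  0.00493026 -0.0601629 ] 2.450699578378993 [0.44772941 4.41035853 6.34450168]
8.841812926555647
```

Emit:
{"op": "jog_arm", "data": {
  "increments": [
    [[0,0,0,0,0,0.01,255],[0,0,0,0,0,0.01,255],[0,0,0,0,0,0,255]]
  ]
}}

```text
clock: 7.6
tcp_pos: [0.5509, -0.234, 0.1147]
orientation: [-0.0, 0.999, 0.048, 0.001]
wrist_force: [0.1, 3.5, 6.0]
finger_gap: 0.0132
grip_force: 52.5
```

```bash
python3 - <<'E'
from h import *
s=env.get_state();print(s['ft_torque'],s['joint_pos'][5],s['wrist_force'])
x=rot(s['orientation']).apply([1,0,0]);print(np.degrees(np.arctan2(x[1],x[0])))
E
```

```text
[0.72388135 0.03814405 1.37142572] 2.5098471601876433 [0.12770003 3.53792174 5.95133687]
5.468662743942269
```

Wrist torque rose to 1.37 N m, so the knob is at its end stop. Now I'll release, rise and check.

Emit:
{"op": "jog_arm", "data": {
  "increments": [
    [[0,0,0,0,0,0,255],[0,0,0,0,0,0,0],[0,0,0,0,0,0,0],[0,0,0,0,0,0,0],[0,0,0,0,0,0,0],[0,0,-0.145,0,0,0,0],[0,0,-0.145,0,0,0,0],[0,0,-0.145,0,0,0,0],[0,0,-0.145,0,0,0,0],[0,0,0,0,0,0,0],[0,0,0,0,0,0,0]]
  ]
}}

```text
clock: 8.7
tcp_pos: [0.5509, -0.2353, 0.2593]
orientation: [0.001, 0.999, 0.046, 0.001]
wrist_force: [-0.5, -0.4, -0.3]
finger_gap: 0.0856
grip_force: 0.0
```

```bash
python3 - <<'E'
from h import *
c,s=snap('wrist','w3.png');print(s['tcp_pos'],s['finger_gap'])
t=np.radians(32);gz=np.array([-np.sin(t),0,np.cos(t)]);gx=np.array([np.cos(t),0,np.sin(t)]);gy=np.array([0,1.,0])
plan(np.array([.513,.238,.112])+.14*gz,R.from_matrix(np.c_[gy,gx,-gz]),16)
E
```

```text
[ 0.55094851 -0.23527499  0.25928135] 0.0855568547124401
[[-0.017, -0.12, 0.007, -0.009, 0.008, -0.029], [-0.006, -0.122, 0.003, -0.009, 0.008, -0.029], [0.005, -0.121, 0.0, -0.009, 0.008, -0.029], [0.016, -0.121, -0.004, -0.009, 0.008, -0.028], [0.027, -0.118, -0.006, -0.009, 0.008, -0.029], [0.038, -0.116, -0.009, -0.009, 0.008, -0.028], [0.048, -0.111, -0.011, -0.009, 0.008, -0.029], [0.058, -0.106, -0.013, -0.009, 0.008, -0.028], [0.067, -0.1, -0.014, -0.009, 0.008, -0.029], [0.077, -0.094, -0.015, -0.009, 0.008, -0.028], [0.085, -0.085, -0.015, -0.009, 0.008, -0.029], [0.092, -0.078, -0.016, -0.009, 0.008, -0.028], [0.1, -0.068, -0.015, -0.009, 0.009, -0.029], [0.106, -0.058, -0.014, -0.009, 0.008, -0.028], [0.11, -0.049, -0.013, -0.01, 0.009, -0.029], [0.115, -0.038, -0.011, -0.009, 0.008, -0.028]] end [0.4387 0.2379 0.2307] err deg 0.11
```

View pics/w3.png

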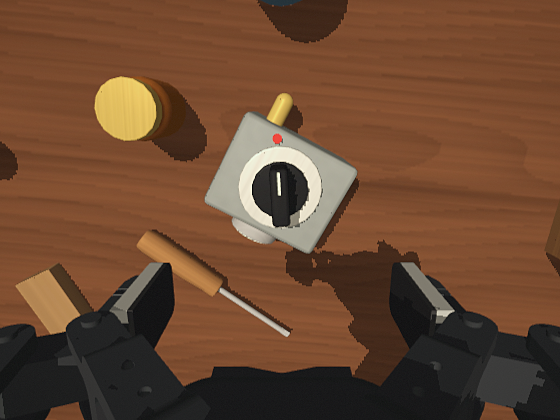

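The knob's white line, at (279,183), now points at the red dot at (278,139), so the knob is shut. Moving on to the gun.

Emit:
{"op": "jog_arm", "data": {
  "increments": [
    [[-0.017,-0.12,0.007,-0.009,0.008,-0.029,0],[-0.006,-0.122,0.003,-0.009,0.008,-0.029,0],[0.005,-0.121,0,-0.009,0.008,-0.029,0],[0.016,-0.121,-0.004,-0.009,0.008,-0.028,0],[0.027,-0.118,-0.006,-0.009,0.008,-0.029,0],[0.038,-0.116,-0.009,-0.009,0.008,-0.028,0],[0.048,-0.111,-0.011,-0.009,0.008,-0.029,0],[0.058,-0.106,-0.013,-0.009,0.008,-0.028,0],[0.067,-0.1,-0.014,-0.009,0.008,-0.029,0],[0.077,-0.094,-0.015,-0.009,0.008,-0.028,0],[0.085,-0.085,-0.015,-0.009,0.008,-0.029,0],[0.092,-0.078,-0.016,-0.009,0.008,-0.028,0],[0.1,-0.068,-0.015,-0.009,0.009,-0.029,0],[0.106,-0.058,-0.014,-0.009,0.008,-0.028,0],[0.11,-0.049,-0.013,-0.01,0.009,-0.029,0],[0.115,-0.038,-0.011,-0.009,0.008,-0.028,0],[0,0,0,0,0,0,0],[0,0,0,0,0,0,0],[0,0,0,0,0,0,0]]
  ]
}}

```text
clock: 10.65
tcp_pos: [0.4387, 0.2372, 0.2303]
orientation: [0.195, 0.681, 0.679, 0.194]
wrist_force: [0.2, -0.1, -0.1]
finger_gap: 0.0858
grip_force: 0.0
```

```bash
python3 - <<'E'
from h import *
np.set_printoptions(precision=4,suppress=True)
c,s=snap('wrist','w4.png');print(s['tcp_pos'],s['joint_pos'])
Rt=rot(s['orientation'])
L=spotter.landmark_of('gun_pinch','wrist')
for l in L[:2]:
    q=atz(c,s,l['uv'],.112);print(l,q,'tool',Rt.inv().apply(q-s['tcp_pos']))
L=spotter.landmark_of('trigger_pad','wrist')
for l in L[:2]:print('pad',l,atz(c,s,l['uv'],.128))
print(Rt.as_matrix())
E
```

```text
[0.4387 0.2372 0.2303] [ 0.4714 -0.1661 -0.6782  0.5539 -0.2437  1.9811]
{'uv': [280.0, 199.2], 'conf': 0.92} [0.5103 0.2379 0.112 ] tool [ 0.001  -0.0016  0.1383]
pad {'uv': [320.4, 203.9], 'conf': 0.78} [0.5359 0.2342 0.128 ]
[[ 0.0023  0.8494  0.5278]
 [ 1.     -0.0016 -0.0018]
 [-0.0007  0.5278 -0.8494]]
```

View pics/w4.png

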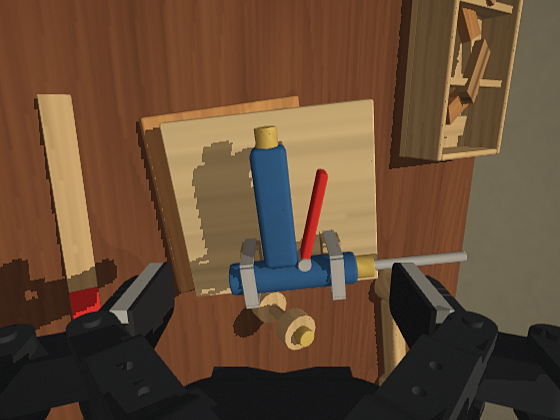

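The wrist view shows the grip from (284,265) to (265,150), the red trigger from (303,262) to (322,172), and the barrel from (232,278) to (356,266). The gun is yawed a few degrees, so I'll solve for that yaw.

```bash
python3 - <<'E'
from h import *
np.set_printoptions(precision=4,suppress=True)
c,s=snap('wrist');im=c['pixels'].astype(int);r,g,b=im[...,0],im[...,1],im[...,2]
blue=(b>r+40)&(b>60);blue[:,:225]=0;blue[:,365:]=0;blue[300:]=0;blue[:140]=0
gl=[(np.flatnonzero(blue[v]).min(),np.flatnonzero(blue[v,:297]).max(),v) for v in range(165,236,10)]
bl=[(u,np.flatnonzero(blue[240:,u]).max()+240) for u in list(range(262,330,8))]
print(gl,bl)
red=(r>130)&(g<60)&(b<60);red[:,:290]=0;red[:,340:]=0;red[:160]=0;red[275:]=0
print([(v,np.flatnonzero(red[v]).min(),np.flatnonzero(red[v]).max()) for v in range(180,255,10)])
uv=np.array(spotter.landmark_of('gun_pinch','wrist')[0]['uv']);pin=atz(c,s,uv,.112)
t=np.radians(32)
def frame(psi):
    Z=R.from_euler('z',psi).as_matrix()
    return Z@np.c_[[np.cos(t),0,np.sin(t)],[0,1,0],[-np.sin(t),0,np.cos(t)]]
def loc(uv,psi,zz=0):
    F=frame(psi);p,v=ray(c,s,uv);n=F[:,2];return F.T@(p+v*((pin-p)@n+zz)/(v@n)-pin)
for d in(0,3,5,6,7,8,9):
    psi=np.radians(d)
    L=np.array([loc((a,v),psi) for a,_,v in gl]);Q=np.array([loc((e,v),psi) for _,e,v in gl]);B=np.array([loc(q,psi) for q in bl])
    print(d,'left dx/dy',np.polyfit(L[:,1],L[:,0],1),'right',np.polyfit(Q[:,1],Q[:,0],1),'barrel dy/dx',np.polyfit(B[:,0],B[:,1],1))
print(pin)
E
```

```text
[(np.int64(250), np.int64(285), 165), (np.int64(252), np.int64(286), 175), (np.int64(253), np.int64(287), 185), (np.int64(255), np.int64(288), 195), (np.int64(257), np.int64(289), 205), (np.int64(257), np.int64(290), 215), (np.int64(259), np.int64(291), 225), (np.int64(260), np.int64(292), 235)] [(262, np.int64(291)), (270, np.int64(290)), (278, np.int64(289)), (286, np.int64(288)), (294, np.int64(288)), (302, np.int64(287)), (310, np.int64(286)), (318, np.int64(285)), (326, np.int64(284))]
[(180, np.int64(317), np.int64(324)), (190, np.int64(315), np.int64(322)), (200, np.int64(313), np.int64(320)), (210, np.int64(311), np.int64(318)), (220, np.int64(309), np.int64(316)), (230, np.int64(307), np.int64(313)), (240, np.int64(305), np.int64(312)), (250, np.int64(303), np.int64(309))]
0 left dx/dy [-0.1155 -0.0172] right [-0.0997  0.0076] barrel dy/dx [ 0.1135 -0.0727]
3 left dx/dy [-0.0677 -0.0171] right [-0.0548  0.0075] barrel dy/dx [ 0.0702 -0.0736]
5 left dx/dy [-0.036  -0.0171] right [-0.025   0.0075] barrel dy/dx [ 0.0411 -0.0742]
6 left dx/dy [-0.0202 -0.0171] right [-0.0101  0.0075] barrel dy/dx [ 0.0264 -0.0746]
7 left dx/dy [-0.0044 -0.0171] right [0.0048 0.0075] barrel dy/dx [ 0.0117 -0.075 ]
8 left dx/dy [ 0.0114 -0.0171] right [0.0197 0.0075] barrel dy/dx [-0.003  -0.0754]
9 left dx/dy [ 0.0272 -0.0171] right [0.0346 0.0075] barrel dy/dx [-0.0179 -0.0759]
[0.5103 0.2361 0.112 ]
```

```bash
python3 - <<'E'
from h import *
t=np.radians(32);Z=R.from_euler('z',np.radians(7.2)).as_matrix()
gx,gy,gz=Z@[np.cos(t),0,np.sin(t)],Z@[0,1.,0],Z@[-np.sin(t),0,np.cos(t)]
P=np.array([.5103,.237,.112]);Rt=R.from_matrix(np.c_[gy,gx,-gz])
p,q=plan(P+.12*gz,Rt,3)
plan(P,Rt,6,p,q)
E
```

```text
[[-0.011, -0.003, 0.025, 0.0, 0.007, -0.012], [-0.011, -0.004, 0.025, 0.0, 0.007, -0.011], [-0.012, -0.004, 0.025, 0.0, 0.008, -0.012]] end [0.4472 0.229  0.2139] err deg 0.11
[[0.0, 0.0, 0.08, 0.0, 0.0, 0.0], [0.0, 0.0, 0.08, 0.0, 0.0, 0.0], [0.0, 0.0, 0.08, 0.0, 0.0, 0.0], [0.0, 0.0, 0.08, 0.0, 0.0, 0.0], [0.0, 0.0, 0.08, 0.0, 0.0, 0.0], [0.0, 0.0, 0.08, 0.0, 0.0, 0.0]] end [0.5102 0.2371 0.1121] err deg 0.11
```

Emit:
{"op": "jog_arm", "data": {
  "increments": [
    [[-0.011,-0.003,0.025,0,0.007,-0.012,0],[-0.011,-0.004,0.025,0,0.007,-0.011,0],[-0.012,-0.004,0.025,0,0.008,-0.012,0],[0,0,0,0,0,0,0],[0,0,0.08,0,0,0,0],[0,0,0.08,0,0,0,0],[0,0,0.08,0,0,0,0],[0,0,0.08,0,0,0,0],[0,0,0.08,0,0,0,0],[0,0,0.08,0,0,0,0],[0,0,0,0,0,0,0],[0,0,0,0,0,0,0]]
  ]
}}

```text
clock: 12.1
tcp_pos: [0.5095, 0.2378, 0.1119]
orientation: [0.181, 0.635, 0.722, 0.206]
wrist_force: [-0.1, 0.4, 0.5]
finger_gap: 0.0855
grip_force: 0.0
```

```bash
python3 - <<'E'
from h import *
c,s=snap('wrist','w5.png');print(s['tcp_pos'],s['orientation'],s['wrist_force'])
E
```

```text
[0.50954893 0.23780256 0.11185238] [0.18119335 0.63508554 0.72200712 0.20625483] [-0.13486814  0.38988605  0.48714335]
```

View pics/w5.png

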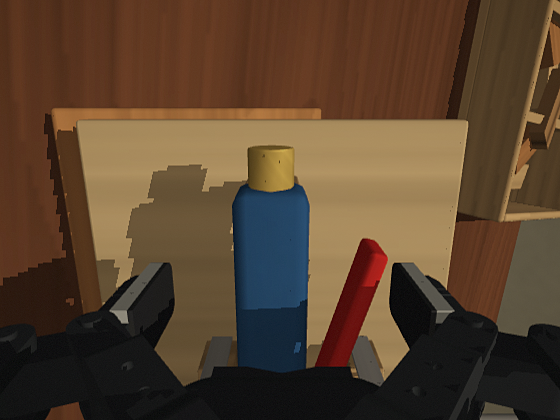

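The grip (235–308) and trigger (tip at 372,245) sit square between the open fingers. Squeezing now.

Emit:
{"op": "jog_arm", "data": {
  "increments": [
    [[0,0,0,0,0,0,60],[0,0,0,0,0,0,100],[0,0,0,0,0,0,140],[0,0,0,0,0,0,180],[0,0,0,0,0,0,220],[0,0,0,0,0,0,255],[0,0,0,0,0,0,255],[0,0,0,0,0,0,255],[0,0,0,0,0,0,255]]
  ],
  "force": 35
}}

```text
clock: 13.05
tcp_pos: [0.509, 0.2386, 0.1132]
orientation: [0.181, 0.634, 0.722, 0.208]
wrist_force: [-8.9, 0.1, 10.4]
finger_gap: 0.0334
grip_force: 36.6
```

```bash
python3 - <<'E'
from h import *
c,s=snap('wrist','w6.png');print(s['tcp_pos'],s['finger_gap'],s['wrist_force'],s['grip_force'])
E
```

```text
[0.50904922 0.23863767 0.11322919] 0.03343445762276885 [-8.90505159  0.11732737 10.36325645] 36.64674639701843
```

View pics/w6.png

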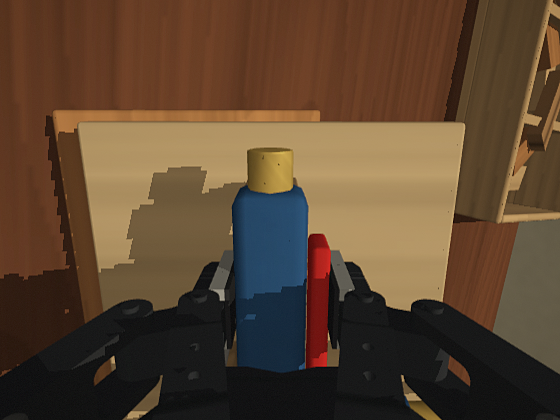

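The trigger (red, at 318,300) lies parallel to the grip and the gap is 33.4 mm, so it is fully squeezed. Next: hold, open, then back off along the tool axis.

Emit:
{"op": "jog_arm", "data": {
  "increments": [
    [[0,0,0,0,0,0,255],[0,0,0,0,0,0,255],[0,0,0,0,0,0,255],[0,0,0,0,0,0,255],[0,0,0,0,0,0,255],[0,0,0,0,0,0,255],[0,0,0,0,0,0,255],[0,0,0,0,0,0,255],[0,0,0,0,0,0,255],[0,0,0,0,0,0,255],[0,0,0,0,0,0,255],[0,0,0,0,0,0,255],[0,0,0,0,0,0,255],[0,0,0,0,0,0,255]]
  ]
}}

```text
clock: 14.5
tcp_pos: [0.509, 0.2386, 0.1132]
orientation: [0.181, 0.634, 0.722, 0.208]
wrist_force: [-8.7, 0.6, 10.2]
finger_gap: 0.0333
grip_force: 36.6
```

Emit:
{"op": "jog_arm", "data": {
  "increments": [
    [[0,0,0,0,0,0,160],[0,0,0,0,0,0,100],[0,0,0,0,0,0,50],[0,0,0,0,0,0,0],[0,0,0,0,0,0,0],[0,0,0,0,0,0,0],[0,0,0,0,0,0,0],[0,0,0,0,0,0,0],[0,0,-0.1,0,0,0,0],[0,0,-0.1,0,0,0,0],[0,0,-0.1,0,0,0,0],[0,0,-0.1,0,0,0,0],[0,0,-0.1,0,0,0,0],[0,0,-0.1,0,0,0,0],[0,0,0,0,0,0,0],[0,0,0,0,0,0,0],[0,0,0,0,0,0,0]]
  ]
}}

```text
clock: 16.2
tcp_pos: [0.4308, 0.2275, 0.2381]
orientation: [0.181, 0.635, 0.722, 0.206]
wrist_force: [-0.9, -0.4, -0.2]
finger_gap: 0.0857
grip_force: 0.0
```

```bash
python3 - <<'E'
from h import *
a,s=snap('wrist');b,_=snap('top');print(s['tcp_pos'],s['finger_gap'],s['wrist_force'])
t0=cv2.imread('pics/top0.png')
d=np.hstack([a['pixels'][100:320,150:450,::-1],b['pixels'][100:320,130:430,::-1]])
cv2.imwrite('pics/end.png',d)
E
```

```text
[0.43084586 0.22747241 0.2380972 ] 0.08570530506050388 [-0.86504003 -0.39069138 -0.18251156]
```

View pics/end.png

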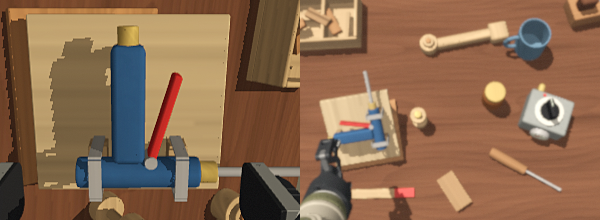

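The trigger has sprung back out (tip at 176,75), the other things on the bench haven't moved, and the gripper is clear. Handing in.

```bash
python3 -c "
from workcell import ticket
print(ticket.hand_in())"
```

```text
the job is handed in; nothing more can be done
None
```

I turned the air knob to its shut stop, squeezed the blow gun's trigger fully in for over a second, and let it spring back. I saw nothing else on the bench move. I handed the job in at about 16 s on the robot's clock; no verdict was returned.

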